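# Reset the stop screw of the cheese cutter

### The job

The wire cheese cutter has two stop screws near its front corners, and on one of them the bar head stands askew instead of front-to-back like its neighbour's. On that one, first loosen the jam nut by swinging its lever well round anticlockwise, then (never against a tight nut) turn the bar head clockwise until it lies in line with the board's side edges, and swing the lever back to tighten the nut fully home, the bar staying in line.

Things in the scene. Friction and masses are not known exactly. Their poses are not given: they have to be found in the camera images.
- jam_nut (a joint): Jam nut of the askew stop screw: dark steel hexagon, 34 mm across, with a lever; turns about the screw's vertical axis. 0 = tight, at its end stop; grows anticlockwise from above as it loosens, to an end stop at 0.95 rad. Past about 0.45 rad it counts as loose. It stays where it is left and takes about 3 to 5 N at the knob. Starts at 0.
- stop_screw (a joint): Angle of the askew stop screw about its vertical axis: 0 = bar parallel to the side edges of the board and to the other stop's bar; grows anticlockwise from above; starts at 0.8 to 1.3 rad. Not to be forced while the nut is tight. It turns with little force (about 0.05 N m) and stays where it is left. End stops at -0.6 and 1.5, none at 0.
- nut_knob (a point): Centre of the upright black knob, 18 mm across, at the end of the nut's lever (10 mm round). Knob top 12 mm above this point, top of the lever 19 mm below it, board 52 mm below it. It moves on a level circle of 85 mm radius about the screw's axis. Tight, the lever points to the front (towards the robot) and a little right; loose, to the right.
- screw_head (a point): On the askew screw's axis, in its steel bar head, 60 x 12 x 30 mm tall: 13 mm below the bar's top, 17 mm above its underside, 40 mm above point nut_knob. x runs along the bar, z up. Grip it across the 12 mm. The other stop, 240 mm to the left or right, looks alike, is in line and does not turn. Both are fixed on a marble board, 260 x 340 x 18 mm, its wire bow raised at the far side.

How it is judged (in metres and radians):
On the way, in this order (a step that is already met when the one before it is completed fails the run):
1. the jam nut is loosened while the screw's bar still stands askew (value of joint jam_nut above 0.45 rad and value of joint stop_screw above 0.65 rad), for 0.2 s.
2. the bar is turned in line with the nut still loose (value of joint jam_nut above 0.35 rad and value of joint stop_screw between -0.21 and 0.21 rad), for 0.2 s.
At the end, for the whole second after the job is handed in: The jam nut is tight again (lever within 0.13 rad, or 11 mm at the knob, of its tight end stop) and the bar of the stop screw lies within 0.21 rad (12 degrees) of the direction of the board's side edges (value of joint jam_nut below 0.13 rad and value of joint stop_screw between -0.21 and 0.21 rad); the robot touches nothing.
It fails at once if the screw is forced round while its jam nut is tight (value of joint jam_nut below 0.2 rad and value of joint stop_screw between 0.25 and 0.65 rad).
It also fails if it takes over 59 s, if anything falls off the work surface, if the arm or the gripper's body presses on something with over 40 N, if the wrist force passes 120 N, or if a joint passes its speed limit or range.

### The arm

A 7-joint arm with a two-finger parallel gripper is mounted at the origin on a cart in front of the work surface, level with it; the furniture and walls round the work are solid. World frame = base frame: x ahead of the robot, y to its left, z up, the work surface at z = 0. Lengths are in m, angles in degrees, forces in N, time in s.
With the tool pointing down it reaches from about 0.425 to 0.95 m from the base axis. Payload 4.7 kg.
Tool frame: the origin (TCP) lies midway between the tips of the shut fingers; the grasp point (between the pads) lies 19 mm behind it; z points along the fingers, y is the line along which they close (so a half turn about z gives the same grasp; the last joint's range is limited). The gripper opens to 85 mm and grips with 20 to 120 N. Pads are 22 mm wide; open, the fingers measure 114 mm over their backs; the gripper's body (76 mm by 85 mm) begins 54 mm behind the grasp point. The pads swing forward as they close: fully open they stand 13 mm farther back than shut.
Start: joints at [72.714, 26.849, -2.785, 87.806, 1.381, 65.374, -4.715], TCP at [0.182, -0.65, 0.231] pointing down, gripper open.
Joint ranges: [-148.3, 148.3], [-19.14, 114.17], [-79.39, 73.82], [5.75, 140.21], [-59.74, 239.74], [12.07, 113.84], [-152.46, 152.46]. Speed limits (degrees/s): [147.25, 147.25, 180, 180, 180, 180, 180].

### API

Orientations are given as a 3x3 rotation matrix whose columns are the frame's x, y, z axes.
In Python, from rig import env gives the robot as it stands. The module is installed in compiled form; this text tells all that it offers.
- The arm moves only by the tool apply_moves, never from a script. Its argument "steps" is a list of rows, each a list of 3 entries, a list of its own where there are three numbers: the gripper's target within -1 to 1 (fully open at 1, half-way at 0, shut at -1), then the shift along the tool's x, y, z in units of 40 mm (1.0 is 40 mm), then the turn about the tool's z in units of 5 degrees (1.0 is 5 degrees). A call has exactly 5 rows; each row shifts and turns the commanded pose from where the row before left it, along the tool's axes as they then stand; what a row does not reach is not made up. A row lasts 1/12 s, in which the tool goes at most 41.7 mm and 7.16 degrees, less where a joint would pass 70% of its speed; a pose out of reach is approached as far as the arm can. A call is refused whole if a number of a shift passes 1 or a number of a turn 1, either way. A call with a gripper value outside its range is refused whole. The fingers move at their own pace and stop on an object; the grip force is fixed at half the most. Time passes only in rows, so rows that do not move let the fingers close, or fill a call up. It gives the time, the measured TCP pose, the force, the opening and the grip force at its end, in the units of the state.
- env.observe(): the state, without advancing time (a new reading comes with each control period).
- env.snapshot(name): name is "side" or "top"; returns (picture, depth): 400x640x3 uint8, blue, green, red; 400x640 float32, m along the optical axis (not along the pixel's ray), 0 where there is no reading.
- env.calibration(name): a dict with "camera_matrix" (3x3 intrinsics, pixels), "view" (4x4, takes a point from world to camera coordinates). Camera axes: x right, y up, looking along -z (the intrinsics and any distortion apply to the point x, -y, -z); pixel columns grow to the right and rows downward; lengths in m; the calibration is good to about 2 mm. A picture is of the moment at which its call begins. calibration takes no time and is no camera call.
- env.job_done(): hands the job in; it is judged then, once.
The state is a dict: "time": time; "qpos": joint angles; "qvel": joint speeds; "joint_efforts": joint torques, N m; "eef_pos": TCP position; "tcp_rot": TCP orientation; "wrist_force": force on the tool from outside, world axes, zero at the start; "wrist_torque": the same for the moment, N m; "finger_gap": opening from 0.0 (shut) to 1.0 (fully open); "grip_force": force on a finger pad.
Only numpy, scipy, OpenCV 4.12 (cv2) and the standard library are available. Lean on these libraries where they do the work, as an engineer would, in place of code of your own. Each camera call takes 0.05 s, during which the arm holds its last target. There are 200 camera calls.

## Working session

There is one attempt and no reset: what is moved stays moved. The work goes in short steps, Python scripts to look and compute and a tool call to move; the robot and the scene stay as the last step left them, time stands still between calls to the robot, and variables do not carry over. Pictures are saved under pics/ and viewed, at most 10 in all, crops included, and the job is handed in when it is done.

Besides the shell and the picture viewer there is one more tool, called after "Request:" by a JSON object that holds its "method" and its "body". apply_moves: Moves the arm, as the interface text tells. Its arguments: {"type":"object","properties":{"steps":{"type":"array","items":{"type":"array"}}},"required":["steps"]}

```bash
mkdir -p pics; cat > h.py <<'E'
import numpy as np,cv2
from rig import env
def ray(name,u,v):
    c=env.calibration(name);K=np.array(c["camera_matrix"]);V=np.array(c["view"])
    p=np.linalg.inv(K)@[u,v,1];d=V[:3,:3].T@np.array([p[0],-p[1],-p[2]]);o=-V[:3,:3].T@V[:3,3]
    return o,d
def onz(name,u,v,z):
    o,d=ray(name,u,v);return o+d*(z-o[2])/d[2]
def dep(name,u,v,D):
    o,d=ray(name,u,v);return o+d*D
def tri(a,b):
    o1,d1=ray(*a);o2,d2=ray(*b)
    s=np.linalg.lstsq(np.c_[d1,-d2],o2-o1,rcond=None)[0]
    p,q=o1+s[0]*d1,o2+s[1]*d2
    return (p+q)/2,np.linalg.norm(p-q)
E
python3 - <<'E'
from h import *
for n in("side","top"):
    p,d=env.snapshot(n);cv2.imwrite(f"pics/{n}0.png",p);np.save(f"{n}0.npy",d)
    c=env.calibration(n);print(n,c)
s=env.observe();print(s["time"],s["eef_pos"],s["tcp_rot"],s["finger_gap"])
E
```

```text
side {'camera_matrix': array([[450.87850659,   0.        , 313.79935303],
       [  0.        , 450.87850659, 192.28762358],
       [  0.        ,   0.        ,   1.        ]]), 'view': array([[-0.8287037 , -0.55953477,  0.01307768,  0.39254551],
       [ 0.25387612, -0.35497619,  0.89974375, -0.22210886],
       [-0.49879565,  0.74894108,  0.4362226 , -0.61912677],
       [ 0.        ,  0.        ,  0.        ,  1.        ]])}
top {'camera_matrix': array([[373.71549472,   0.        , 313.87645137],
       [  0.        , 373.71549472, 199.76576405],
       [  0.        ,   0.        ,   1.        ]]), 'view': array([[-0.02021653, -0.99910772, -0.03708163, -0.01716062],
       [ 0.9929933 , -0.02438429,  0.11562745, -0.52246401],
       [-0.11642849, -0.03448423,  0.99260024, -0.88009675],
       [ 0.        ,  0.        ,  0.        ,  1.        ]])}
0.1 [ 0.18175392 -0.64951902  0.23036711] [[ 9.62999263e-01  2.69503553e-01 -5.04007230e-04]
 [ 2.69504023e-01 -9.62997798e-01  1.68026564e-03]
 [-3.25202916e-05 -1.75392655e-03 -9.99998461e-01]] 0.9998799824664641
```

View pics/top0.png

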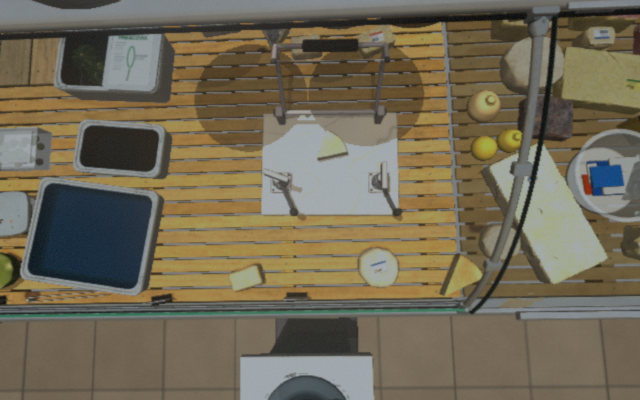

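View pics/side0.png

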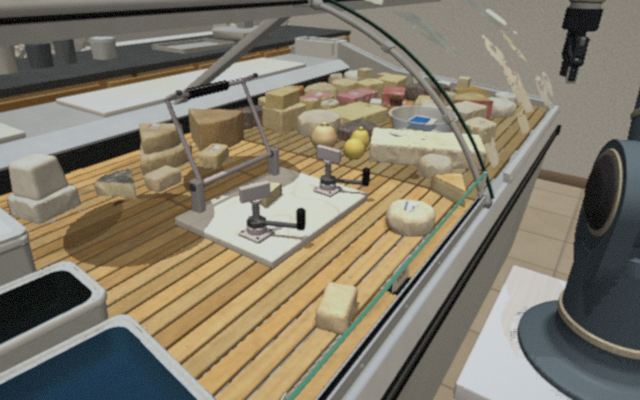

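The top view shows the board at about (262–398, 112–215). The left stop at about (281, 182) is the askew one and the right stop at (382, 180) is in line, with the knobs at (294, 211) and (397, 211). The side view shows the same stops at about (256, 195) and (328, 160). There is a curved frame and possibly glass on the right-hand side. I'll enlarge both.

```bash
python3 - <<'E'
import cv2,numpy as np
t=cv2.imread("pics/top0.png")[150:225,255:405];s=cv2.imread("pics/side0.png")[140:260,200:380]
a=cv2.resize(t,(600,300),interpolation=cv2.INTER_CUBIC);cv2.imwrite("pics/tc.png",a)
cv2.imwrite("pics/sc.png",cv2.resize(s,(720,480),interpolation=cv2.INTER_CUBIC))
from h import *
D=np.load("top0.npy")
for u,v in [(294,210),(283,172),(320,200),(530,150),(540,25),(500,240),(470,300),(300,13),(330,45),(100,310),(300,310),(200,313),(450,250),(200,4),(600,10)]:
    print((u,v),D[v,u],dep("top",u,v,D[v,u]).round(3))
E
```

```text
(294, 210) 0.85724527 [0.493 0.015 0.081]
(283, 172) 0.9255394 [0.594 0.046 0.025]
(320, 200) 0.919847 [ 0.522 -0.044  0.02 ]
(530, 150) 0.87801725 [ 0.624 -0.54   0.057]
(540, 25) 0.5428335 [ 0.725 -0.376  0.412]
(500, 240) 0.6827742 [ 0.416 -0.375  0.235]
(470, 300) 0.83830005 [ 0.283 -0.376  0.062]
(300, 13) 0.54267114 [ 0.749 -0.028  0.427]
(330, 45) 0.7228502 [ 0.797 -0.074  0.249]
(100, 310) 0.9347682 [ 0.262  0.513 -0.007]
(300, 310) 0.88618064 [0.26  0.01  0.025]
(200, 313) 0.84039503 [0.266 0.231 0.079]
(450, 250) 0.91378874 [ 0.394 -0.358 -0.   ]
(200, 4) 0.5389604 [0.762 0.116 0.437]
(600, 10) 0.54287297 [ 0.745 -0.463  0.411]
```

View pics/tc.png

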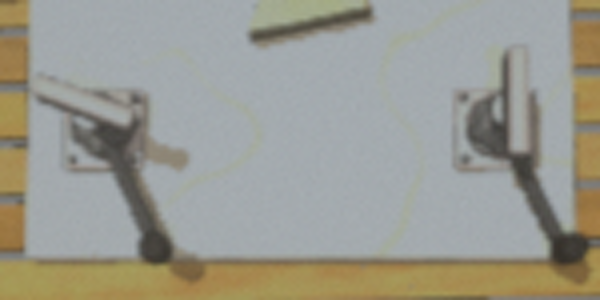

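View pics/sc.png

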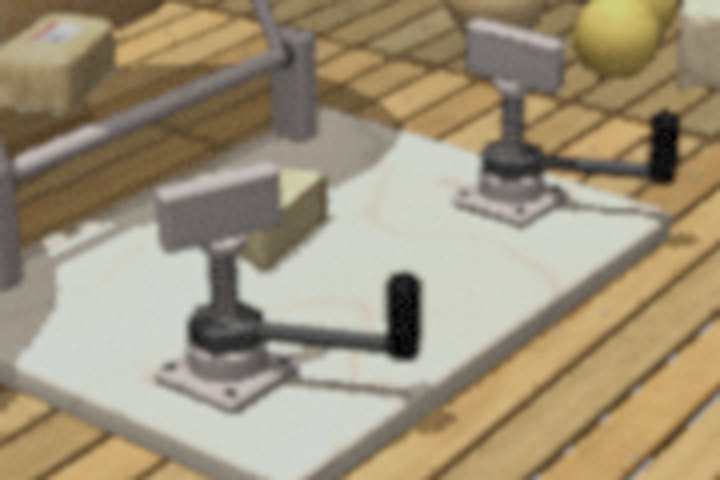

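The askew stop is the left one. In the top crop its knob top is at (155, 243), and the bar top runs from (35, 88) to (130, 115). In the side crop the knob top is at (404, 277), its centre at (403, 316), and the bar face spans (158–280, 168–250).

```bash
python3 - <<'E'
from h import *
T=lambda x,y:("top",255+(x+.5)/4-.5,150+(y+.5)/4-.5)
S=lambda x,y:("side",200+(x+.5)/4-.5,140+(y+.5)/4-.5)
print("cams",ray("top",0,0)[0],ray("side",0,0)[0])
print("knobtop",tri(T(155,243),S(404,277)))
print("bartopctr",tri(T(83,100),S(219,181)))
print("barend L",tri(T(35,86),S(158,198)),"barend R",tri(T(132,114),S(278,166)))
k=onz(*T(155,243),.082);a=onz(*T(35,86),.123);b=onz(*T(132,113),.123)
print(k,a,b,(a+b)/2,np.degrees(np.arctan2(a[1]-b[1],a[0]-b[0])),np.linalg.norm(a-b), np.linalg.norm(k-(a+b)/2))
# board edges + other bar
e=[onz(*T(28,0),.018),onz(*T(28,255),.018)];print("edge",e)
print("otherbar",onz(*T(515,47),.123),onz(*T(518,155),.123))
v=k-(a+b)/2;print("lever",np.degrees(np.arctan2(v[1],v[0])))
print("nutctr z~.05",onz(*T(103,135),.05))
E
```

```text
cams [ 0.415988   -0.06023468  0.93335908] [0.07287431 0.60448898 0.46478457]
knobtop (array([0.49250733, 0.016867  , 0.08116559]), np.float64(0.00021910876259266144))
bartopctr (array([0.56935628, 0.05213545, 0.12158753]), np.float64(5.670352113181439e-05))
barend L (array([0.57918046, 0.07975604, 0.12078285]), np.float64(0.0026214341272538712)) barend R (array([0.55966048, 0.02426224, 0.12154963]), np.float64(0.002600279374226454))
[0.49252598 0.01684987 0.082     ] [0.57765888 0.07855684 0.123     ] [0.56105658 0.02485248 0.123     ] [0.56935773 0.05170466 0.123     ] 72.82140352845015 0.05621204802408398 0.0938028467881647
edge [array([0.6537824 , 0.10072652, 0.018     ]), array([0.49269133, 0.10136453, 0.018     ])]
otherbar [ 0.59213397 -0.18644787  0.123     ] [ 0.53224353 -0.18557791  0.123     ]
lever -155.59853972755835
nutctr z~.05 [0.5612025  0.05014341 0.05      ]
```

Request:
{"method": "apply_moves", "body": {"steps": [[1, [0, -0.8, -0.5], 0], [1, [0, -0.8, -0.5], 0], [1, [0, -0.8, -0.5], 0], [1, [0, -0.8, -0.5], 0], [1, [0, -0.8, -0.5], 0]]}}

```text
time: 0.52
eef_pos: [0.1382, -0.4941, 0.3315]
tcp_rot: [[0.963, 0.269, -0.0], [0.269, -0.963, 0.001], [-0.0, -0.001, -1.0]]
wrist_force: [-0.6, -0.7, 0.1]
finger_gap: 0.999
grip_force: 0.0
```

Request:
{"method": "apply_moves", "body": {"steps": [[1, [0.8, -0.35, 0], 0], [1, [0.8, -0.35, 0], 0], [1, [0.8, -0.35, 0], 0], [1, [0.8, -0.35, 0], 0], [1, [0.8, -0.45, 0], 0]]}}

```text
time: 0.93
eef_pos: [0.2738, -0.3805, 0.3312]
tcp_rot: [[0.963, 0.269, -0.0], [0.269, -0.963, -0.0], [-0.0, 0.0, -1.0]]
wrist_force: [1.3, -0.5, 0.8]
finger_gap: 0.999
grip_force: 0.0
```

Request:
{"method": "apply_moves", "body": {"steps": [[1, [0.7, -0.65, 0], 0], [1, [0.7, -0.65, 0], 0], [1, [0.7, -0.65, 0], 0], [1, [0.7, -0.65, 0], 0], [1, [0.7, -0.65, 0], 0]]}}

```text
time: 1.35
eef_pos: [0.373, -0.2168, 0.3312]
tcp_rot: [[0.963, 0.269, -0.0], [0.269, -0.963, -0.0], [-0.0, 0.0, -1.0]]
wrist_force: [0.6, -0.7, -0.4]
finger_gap: 1.001
grip_force: 0.0
```

Request:
{"method": "apply_moves", "body": {"steps": [[1, [0.56, -0.6, 0], 0], [1, [0.56, -0.6, 0], 0], [0.3, [0.56, -0.6, 0], 0], [0.3, [0.56, -0.6, 0], 0], [0.3, [0.56, -0.6, 0], 0]]}}

```text
time: 1.77
eef_pos: [0.4484, -0.0714, 0.3312]
tcp_rot: [[0.963, 0.269, -0.0], [0.269, -0.963, -0.0], [-0.0, 0.0, -1.0]]
wrist_force: [-0.1, -0.3, -0.0]
finger_gap: 0.65
grip_force: 0.0
```

Request:
{"method": "apply_moves", "body": {"steps": [[0.3, [0.56, -0.6, 0.5], 0], [0.3, [0.56, -0.6, 0.5], 0], [0.3, [0.56, -0.6, 0.5], 0], [0.3, [0, 0, 0.8], -0.9], [0.3, [0, 0, 0.7], -0.8]]}}

```text
time: 2.18
eef_pos: [0.4938, 0.0171, 0.21]
tcp_rot: [[0.909, 0.416, 0.0], [0.416, -0.909, 0.001], [0.001, -0.001, -1.0]]
wrist_force: [0.5, -0.8, -0.2]
finger_gap: 0.65
grip_force: 0.0
```

```bash
python3 - <<'E'
from h import *
o=[]
p,d=env.snapshot("side");o.append(cv2.resize(p[80:260,180:400],(440,360)))
p,d=env.snapshot("top");o.append(cv2.resize(p[140:240,240:340],(360,360)))
cv2.imwrite("pics/b.png",np.hstack(o));s=env.observe();print(s["qpos"],s["eef_pos"],s["tcp_rot"],s["finger_gap"])
E
```

```text
[ 27.5868271   15.51151316 -40.15813544 111.86299259  11.65995383
  57.28202823 -83.78679738] [0.49008916 0.01430823 0.20701641] [[ 9.12051190e-01  4.09949877e-01 -1.01846035e-02]
 [ 4.09975102e-01 -9.12096612e-01  4.30647227e-04]
 [-9.11279859e-03 -4.56820618e-03 -9.99948043e-01]] 0.6482409176422337
```

View pics/b.png

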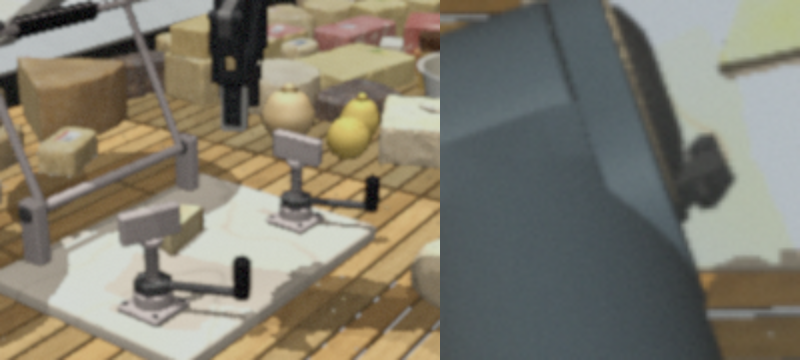

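The gripper hangs above the knob at its tight position: tips at about (235, 125) in the left panel, knob at (242, 275). I'll go down over it.

Request:
{"method": "apply_moves", "body": {"steps": [[0.3, [0, 0, 0.75], 0], [0.3, [0, 0, 0.75], 0], [0.3, [0, 0, 0.75], 0], [0.3, [0, 0, 0.75], 0], [0.3, [0, 0, 0], 0]]}}

```text
time: 2.7
eef_pos: [0.4908, 0.0132, 0.0882]
tcp_rot: [[0.914, 0.406, -0.008], [0.406, -0.914, -0.001], [-0.008, -0.003, -1.0]]
wrist_force: [-0.2, -0.9, 0.0]
finger_gap: 0.65
grip_force: 0.0
```

Request:
{"method": "apply_moves", "body": {"steps": [[0.3, [0, 0, 0.4], 0], [0.3, [0, 0, 0.3], 0], [-0.35, [0, 0, 0], 0], [-0.35, [0, 0, 0], 0], [-0.35, [0, 0, 0], -0.5]]}}

```text
time: 3.12
eef_pos: [0.4947, 0.0145, 0.0649]
tcp_rot: [[0.894, 0.448, 0.002], [0.448, -0.894, -0.001], [0.002, 0.002, -1.0]]
wrist_force: [-0.1, 0.5, -0.1]
finger_gap: 0.327
grip_force: 0.0
```

Request:
{"method": "apply_moves", "body": {"steps": [[-0.35, [0, 0.18, 0], -1], [-0.35, [0, 0.18, 0], -1], [-0.35, [0, 0.18, 0], -1], [-0.35, [0, 0.18, 0], -1], [-0.35, [0, 0.18, 0], -1]]}}

```text
time: 3.53
eef_pos: [0.5159, -0.0131, 0.0651]
tcp_rot: [[0.617, 0.787, 0.003], [0.787, -0.617, 0.001], [0.003, 0.001, -1.0]]
wrist_force: [-0.1, 3.6, 0.5]
finger_gap: 0.324
grip_force: 1.4
```

Request:
{"method": "apply_moves", "body": {"steps": [[-0.35, [0, 0.18, 0], -1], [-0.35, [0, 0.18, 0], -1], [-0.35, [0, 0.18, 0], -1], [-0.35, [0, 0.18, 0], -1], [-0.35, [0, 0.18, 0], -1]]}}

```text
time: 3.95
eef_pos: [0.5466, -0.0304, 0.065]
tcp_rot: [[0.228, 0.974, 0.001], [0.974, -0.228, 0.001], [0.001, 0.0, -1.0]]
wrist_force: [-2.2, 2.7, -0.6]
finger_gap: 0.32
grip_force: 1.4
```

Request:
{"method": "apply_moves", "body": {"steps": [[-0.35, [0, 0, 0], 0], [-0.35, [0, 0, 0], 0], [-0.35, [0, 0, 0], 0], [-0.35, [0, 0, 0], 0], [-0.35, [0, 0, 0], 0]]}}

```text
time: 4.37
eef_pos: [0.5463, -0.0313, 0.0637]
tcp_rot: [[0.232, 0.973, 0.001], [0.973, -0.232, -0.001], [-0.001, 0.001, -1.0]]
wrist_force: [0.4, -0.9, 1.1]
finger_gap: 0.326
grip_force: 0.0
```

Request:
{"method": "apply_moves", "body": {"steps": [[0.3, [0, 0, 0], 0], [0.3, [0, 0, -0.9], 0], [0.3, [0, 0, -0.9], 0], [0.3, [0, 0, -0.9], 0], [0.3, [0, 0, 0], 0.7]]}}

```text
time: 4.78
eef_pos: [0.5504, -0.0297, 0.178]
tcp_rot: [[0.291, 0.957, 0.012], [0.957, -0.291, -0.0], [0.003, 0.011, -1.0]]
wrist_force: [0.6, -0.5, 0.7]
finger_gap: 0.651
grip_force: 0.0
```

Request:
{"method": "apply_moves", "body": {"steps": [[0.3, [0.7, 0, 0], 0], [0.3, [0.7, 0, 0], 0], [0.3, [0.7, 0, 0], 0], [0.3, [0, 0, 0], 0], [0.3, [0, 0, 0], 0]]}}

```text
time: 5.2
eef_pos: [0.5706, 0.0514, 0.1715]
tcp_rot: [[0.287, 0.958, 0.0], [0.958, -0.287, 0.0], [0.001, 0.0, -1.0]]
wrist_force: [-0.1, -0.1, 0.2]
finger_gap: 0.65
grip_force: 0.0
```

```bash
python3 - <<'E'
from h import *
o=[]
p,d=env.snapshot("side");o.append(cv2.resize(p[130:250,200:350],(450,360),interpolation=cv2.INTER_CUBIC))
p,d=env.snapshot("top");o.append(cv2.resize(p[140:240,250:350],(350,360),interpolation=cv2.INTER_CUBIC))
cv2.imwrite("pics/c.png",np.hstack(o));s=env.observe();print(s["qpos"],s["eef_pos"],s["tcp_rot"],s["finger_gap"])
E
```

```text
[ 28.32597389  29.35143485 -50.53291912 103.7415676   26.13286957
  59.42319963 -49.24483402] [0.57042783 0.04841353 0.17099536] [[ 2.90767509e-01  9.56793508e-01 -6.62283079e-04]
 [ 9.56792881e-01 -2.90768105e-01 -1.13632093e-03]
 [-1.27979528e-03 -3.03262529e-04 -9.99999135e-01]] 0.6503619108853559
```

View pics/c.png

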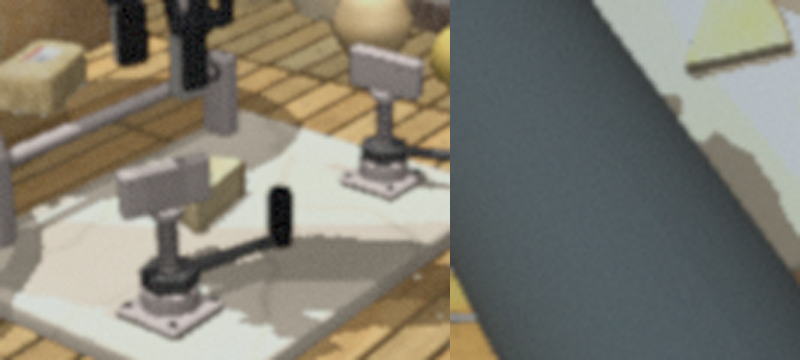

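The lever now points right, with the knob top at about (280, 190) in the left panel. The bar is still askew and the fingers are above it. I'll descend and grip.

Request:
{"method": "apply_moves", "body": {"steps": [[0.3, [0, -0.05, 0.8], 0], [0.3, [0, 0, 0.8], 0], [0.3, [0, 0, 0.3], 0], [-1, [0, 0, 0], 0], [-1, [0, 0, 0], 0]]}}

```text
time: 5.72
eef_pos: [0.5689, 0.0491, 0.0954]
tcp_rot: [[0.291, 0.957, -0.001], [0.957, -0.291, -0.0], [-0.0, -0.001, -1.0]]
wrist_force: [0.4, 0.6, 0.0]
finger_gap: 0.378
grip_force: 0.0
```

Request:
{"method": "apply_moves", "body": {"steps": [[-1, [0, 0, 0], 0], [-1, [0, 0, 0], 0], [-1, [0, 0, 0], 0], [-1, [0, 0, 0], 0], [-1, [0, 0, 0], 0]]}}

```text
time: 6.13
eef_pos: [0.5691, 0.0498, 0.0971]
tcp_rot: [[0.291, 0.957, 0.001], [0.957, -0.291, -0.001], [-0.0, 0.002, -1.0]]
wrist_force: [-3.4, -0.2, 5.7]
finger_gap: 0.129
grip_force: 60.4
```

```bash
python3 - <<'E'
from h import *
print(onz("side",293.3,193.3,.082))
s=env.observe();print(s["qpos"],s["eef_pos"],s["tcp_rot"],s["finger_gap"],s["grip_force"],s["wrist_force"])
E
```

```text
[ 0.54032618 -0.02590432  0.082     ]
[ 25.24983896  34.1086795  -46.91291315 107.5773642   31.41148914
  52.00151515 -53.73441592] [0.56914089 0.04980213 0.09706749] [[ 2.90570249e-01  9.56852687e-01  1.36596453e-03]
 [ 9.56853531e-01 -2.90569168e-01 -9.37107279e-04]
 [-4.99766443e-04  1.57932348e-03 -9.99998628e-01]] 0.1293489646869577 60.36531150341034 [-3.39558648 -0.2263095   5.70333772]
```

Request:
{"method": "apply_moves", "body": {"steps": [[-1, [0, 0, 0], 1], [-1, [0, 0, 0], 1], [-1, [0, 0, 0], 1], [-1, [0, 0, 0], 1], [-1, [0, 0, 0], 1]]}}

```text
time: 6.55
eef_pos: [0.5681, 0.0504, 0.0971]
tcp_rot: [[0.67, 0.742, -0.0], [0.742, -0.67, -0.001], [-0.001, 0.0, -1.0]]
wrist_force: [-6.9, 0.4, 8.2]
finger_gap: 0.133
grip_force: 60.6
```

Request:
{"method": "apply_moves", "body": {"steps": [[-1, [0, 0, 0], 1], [-1, [0, 0, 0], 1], [-1, [0, 0, 0], 1], [-1, [0, 0, 0], 1], [-1, [0, 0, 0], 1]]}}

```text
time: 6.97
eef_pos: [0.5674, 0.0514, 0.097]
tcp_rot: [[0.921, 0.39, -0.002], [0.39, -0.921, 0.0], [-0.001, -0.001, -1.0]]
wrist_force: [-7.8, 1.2, 8.9]
finger_gap: 0.129
grip_force: 60.7
```

Request:
{"method": "apply_moves", "body": {"steps": [[-1, [0, 0, 0], 1], [-1, [0, 0, 0], 1], [-1, [0, 0, 0], 1], [-1, [0, 0, 0], 1], [-1, [0, 0, 0], 0.6]]}}

```text
time: 7.38
eef_pos: [0.5672, 0.0525, 0.097]
tcp_rot: [[1.0, 0.001, -0.002], [0.001, -1.0, 0.001], [-0.002, -0.001, -1.0]]
wrist_force: [-8.6, 2.9, 8.5]
finger_gap: 0.128
grip_force: 60.6
```

Request:
{"method": "apply_moves", "body": {"steps": [[-1, [0, 0, 0], 0], [-1, [0, 0, 0], 0], [-1, [0, 0, 0], 0], [-1, [0, 0, 0], 0], [-1, [0, 0, 0], 0]]}}

```text
time: 7.8
eef_pos: [0.5672, 0.0524, 0.0971]
tcp_rot: [[1.0, 0.004, -0.002], [0.004, -1.0, 0.002], [-0.002, -0.002, -1.0]]
wrist_force: [-7.8, 3.2, 7.8]
finger_gap: 0.126
grip_force: 60.7
```

Request:
{"method": "apply_moves", "body": {"steps": [[0.3, [0, 0, 0], 0], [0.3, [0, 0, 0], 0], [0.3, [0, 0, 0], 0], [0.3, [0, 0, -0.9], 0], [0.3, [0, 0, -0.9], 0]]}}

```text
time: 8.22
eef_pos: [0.5676, 0.0491, 0.1664]
tcp_rot: [[1.0, 0.002, -0.005], [0.002, -1.0, -0.0], [-0.005, 0.0, -1.0]]
wrist_force: [0.8, 0.3, 0.0]
finger_gap: 0.65
grip_force: 0.0
```

Request:
{"method": "apply_moves", "body": {"steps": [[0.3, [0, 0, -0.2], 0], [0.3, [-0.23, 0.66, 0], 0], [0.3, [-0.23, 0.66, 0], 0], [0.3, [-0.23, 0.66, 0], 0], [0.3, [0, 0, 0], -1]]}}

```text
time: 8.63
eef_pos: [0.54, -0.0365, 0.175]
tcp_rot: [[0.997, 0.082, -0.001], [0.082, -0.997, -0.005], [-0.002, 0.005, -1.0]]
wrist_force: [0.6, 0.0, -0.4]
finger_gap: 0.65
grip_force: 0.0
```

Request:
{"method": "apply_moves", "body": {"steps": [[0.3, [0, 0, 0], -1], [0.3, [0, 0, 0], -1], [0.3, [0, 0, 0], -1], [0.3, [0, 0, 0], -1], [0.3, [0, 0, 0], -1]]}}

```text
time: 9.05
eef_pos: [0.5418, -0.0299, 0.1754]
tcp_rot: [[0.863, 0.505, 0.001], [0.505, -0.863, -0.0], [0.001, 0.001, -1.0]]
wrist_force: [-0.2, 1.2, -0.5]
finger_gap: 0.648
grip_force: 0.0
```

Request:
{"method": "apply_moves", "body": {"steps": [[0.3, [0, 0, 0], -1], [0.3, [0, 0, 0], -1], [0.3, [0, 0, 0], -1], [0.3, [0, 0, 0], -1], [0.3, [0, 0, 0], -1]]}}

```text
time: 9.47
eef_pos: [0.5418, -0.0299, 0.1754]
tcp_rot: [[0.569, 0.823, 0.001], [0.823, -0.569, -0.0], [0.0, 0.001, -1.0]]
wrist_force: [-0.2, 0.1, 0.2]
finger_gap: 0.653
grip_force: 0.0
```

Request:
{"method": "apply_moves", "body": {"steps": [[0.3, [0, 0, 0], -1], [0.3, [0, 0, 0], -1], [0.3, [0, 0, 0], -1], [0.3, [0, 0, 0], -0.2], [0.3, [0, 0, 0], 0]]}}

```text
time: 9.88
eef_pos: [0.5416, -0.0298, 0.1753]
tcp_rot: [[0.325, 0.946, 0.0], [0.946, -0.325, 0.0], [0.0, 0.0, -1.0]]
wrist_force: [1.3, -0.1, 0.6]
finger_gap: 0.649
grip_force: 0.0
```

```bash
python3 - <<'E'
from h import *
p,d=env.snapshot("side");cv2.imwrite("pics/d.png",cv2.resize(p[130:250,200:350],(750,600),interpolation=cv2.INTER_CUBIC))
s=env.observe();print(s["qpos"],s["eef_pos"],s["tcp_rot"])
E
```

```text
[ 35.12858946  24.68499731 -46.79132898 107.56338487  21.32588332
  56.83142501 -39.97258472] [ 0.54156703 -0.02973823  0.17531861] [[ 3.25638434e-01  9.45494294e-01  3.88874320e-04]
 [ 9.45494360e-01 -3.25638472e-01  3.79408052e-05]
 [ 1.62505254e-04  3.55323492e-04 -9.99999924e-01]]
```

View pics/d.png

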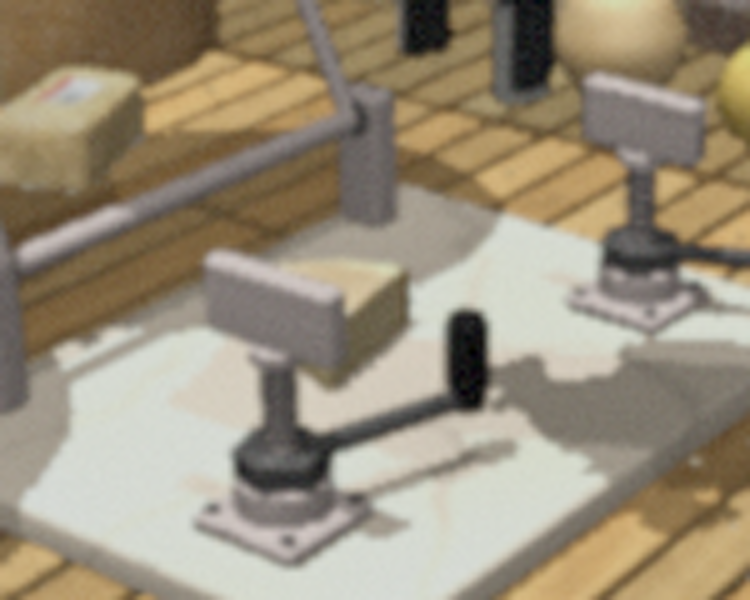

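The bar of the askew stop is now parallel to its neighbour's, and the loose knob is at about (467, 360). I'll descend over the knob and swing it back.

Request:
{"method": "apply_moves", "body": {"steps": [[0.3, [0, 0, 0.9], 0], [0.3, [0, 0, 0.9], 0], [0.3, [0, 0, 0.9], 0], [-0.35, [0, 0, 0.15], 0], [-0.35, [0, 0, 0], 0.2]]}}

```text
time: 10.35
eef_pos: [0.5398, -0.0295, 0.0595]
tcp_rot: [[0.341, 0.94, -0.005], [0.94, -0.341, 0.0], [-0.001, -0.005, -1.0]]
wrist_force: [0.0, -0.1, 1.1]
finger_gap: 0.379
grip_force: 0.0
```

Request:
{"method": "apply_moves", "body": {"steps": [[-0.35, [0, 0, 0], 0], [-0.35, [0, -0.18, 0], 1], [-0.35, [0, -0.18, 0], 1], [-0.35, [0, -0.18, 0], 1], [-0.35, [0, -0.18, 0], 1]]}}

```text
time: 10.77
eef_pos: [0.519, -0.0165, 0.0643]
tcp_rot: [[0.645, 0.764, 0.008], [0.764, -0.645, -0.001], [0.005, 0.006, -1.0]]
wrist_force: [2.6, -1.5, -2.1]
finger_gap: 0.329
grip_force: 1.5
```

Request:
{"method": "apply_moves", "body": {"steps": [[-0.35, [0, -0.18, 0], 1], [-0.35, [0, -0.18, 0], 1], [-0.35, [0, -0.18, 0], 1], [-0.35, [0, -0.18, 0], 1], [-0.35, [0, -0.18, 0], 1]]}}

```text
time: 11.18
eef_pos: [0.4955, 0.0104, 0.0643]
tcp_rot: [[0.908, 0.419, 0.007], [0.419, -0.908, -0.001], [0.005, 0.004, -1.0]]
wrist_force: [0.9, -3.1, 0.5]
finger_gap: 0.323
grip_force: 1.6
```

Request:
{"method": "apply_moves", "body": {"steps": [[-0.35, [0, -0.12, 0], 0.6], [-0.35, [0, -0.12, 0], 0.6], [-0.35, [0, -0.08, 0], 0], [-0.35, [0, -0.05, 0], 0], [-0.35, [0, 0, 0], 0]]}}

```text
time: 11.6
eef_pos: [0.4894, 0.023, 0.0635]
tcp_rot: [[0.945, 0.328, 0.005], [0.328, -0.945, -0.003], [0.003, 0.004, -1.0]]
wrist_force: [1.1, -6.3, 4.4]
finger_gap: 0.324
grip_force: 3.1
```

Request:
{"method": "apply_moves", "body": {"steps": [[-0.35, [0, -0.08, 0], 0], [-0.35, [0, -0.05, 0], 0], [-0.35, [0, 0, 0], 0], [-0.35, [0, 0, 0], 0], [-0.35, [0, 0, 0], 0]]}}

```text
time: 12.02
eef_pos: [0.4892, 0.0235, 0.0635]
tcp_rot: [[0.946, 0.325, 0.006], [0.325, -0.946, -0.007], [0.003, 0.009, -1.0]]
wrist_force: [4.0, -14.8, 3.5]
finger_gap: 0.323
grip_force: 7.9
```

The nut is at its stop: the force rose to 15 N with no further motion. I'll withdraw and check.

Request:
{"method": "apply_moves", "body": {"steps": [[0.3, [0, 0.1, 0], 0], [0.3, [0, 0.1, 0], 0], [0.3, [0, 0, 0], 0], [0.3, [0, 0, -0.9], 0], [0.3, [0, 0, -0.9], 0]]}}

```text
time: 12.43
eef_pos: [0.4865, 0.0233, 0.1328]
tcp_rot: [[0.944, 0.33, -0.005], [0.33, -0.944, 0.002], [-0.004, -0.003, -1.0]]
wrist_force: [1.2, 0.5, 0.8]
finger_gap: 0.651
grip_force: 0.0
```

Request:
{"method": "apply_moves", "body": {"steps": [[0.3, [0, 0, -0.9], 0], [0.3, [-0.3, 0, -0.9], 0], [0.3, [-0.3, 0, -0.9], 0], [0.3, [-0.3, 0.3, -0.5], 0], [0.3, [0, 0, 0], 0]]}}

```text
time: 12.85
eef_pos: [0.4597, -0.0018, 0.2661]
tcp_rot: [[0.945, 0.327, 0.009], [0.327, -0.945, -0.003], [0.008, 0.006, -1.0]]
wrist_force: [0.6, -0.5, -0.5]
finger_gap: 0.654
grip_force: 0.0
```

```bash
python3 - <<'E'
from h import *
p,d=env.snapshot("side");cv2.imwrite("pics/e.png",cv2.resize(p[130:250,200:350],(750,600),interpolation=cv2.INTER_CUBIC))
s=env.observe();print(s["eef_pos"],s["time"],s["wrist_force"])
E
```

```text
[ 0.45905331 -0.00108316  0.26368186] 12.9 [ 0.24179379 -0.303995    0.37817192]
```

View pics/e.png

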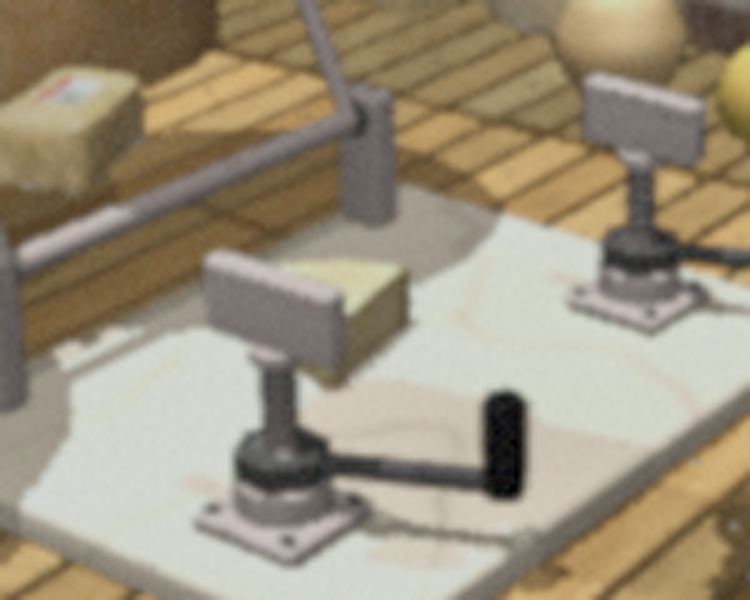

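The knob is back at its starting place: its top at (504, 397) maps to pixel (300.4, 209), against (300.6, 208.9) at the start. The bar is unchanged and in line, and the gripper is clear.

```bash
python3 -c "
from rig import env
print(env.job_done())"
```

```text
the job is handed in; nothing more can be done
None
```

I handed the job in at about 13 s: the nut was loosened, the bar turned in line with its neighbour's, and the lever swung back to its tight stop, with the last picture showing bar and knob in place and the gripper clear; no verdict was returned.

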